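# Load the decorating turntable and hold its index plunger back

### The arm

A 6-joint arm with a two-finger parallel gripper is mounted at the origin on the work surface. World frame = base frame: x ahead of the robot, y to its left, z up, the work surface at z = 0. Lengths are in m, angles in rad, forces in N, time in s.
With the tool pointing down it reaches from about 0.275 to 0.975 m from the base axis. Payload 8.4 kg.
Tool frame: the origin (TCP) lies at the very end of the fingers, on their centre line; the grasp point (between the pads) lies 19 mm behind it; z points along the fingers, y is the line along which they close (so a half turn about z gives the same grasp; the last joint's range is limited). The gripper opens to 92 mm and grips with 3 to 60 N. Pads are 20 mm wide; open, the fingers measure 128 mm over their backs; the gripper's body (75 mm by 189 mm) begins 69 mm behind the grasp point.
Start: joints at [1.307, 0.353, 1.633, -0, 1.155, -0.002], TCP at [0.162, 0.604, 0.215] pointing down, gripper open.
Joint ranges: [-2.63, 2.63], [-0.92, 2.1], [0.06, 2.66], [-1.3, 4.44], [0, 2.69], [-3.02, 3.02]. Speed limits (rad/s): [2.22, 2.22, 2.79, 3.14, 3.14, 3.14].

### API

Orientations are given as a rotation vector (axis times angle).
In Python, from workcell import env, viewer, finish_job gives the robot as it stands.
- The arm moves only by the tool drive_tool, never from a script. Its argument "rows" is a list of rows, each a list of 7 numbers: the opening, from 0 (shut) to 1 (fully open), then the shift along the tool's x, y, z in cm, then the turn, a rotation vector about the tool's x, y, z in rad. In form: [[claw, x, y, z, ax, ay, az], ...]. A call has 1 to 20 rows; each row is the pose to reach, as a shift and turn from the pose commanded when the call began, along the tool's axes at that moment; what a row does not reach only later rows make up. A row lasts 1/8 s, in which the tool goes at most 62.5 mm and 10.7 degrees, less where a joint would pass 70% of its speed; a pose out of reach is approached as far as the arm can. A call with a gripper value outside its range is refused whole. The fingers move at their own pace and stop on an object; "squeeze" is the grip in N (left out, the last holds). Time passes only in rows, so rows that repeat a pose let the fingers close. It gives the time, the measured TCP pose, the force, the opening and the grip force at its end, in the units of the state.
- env.sense(): the state, without advancing time (a new reading comes with each control period).
- viewer.snapshot(name): name is "scene" or "top"; returns the picture (420x560x3 uint8, red, green, blue); there is no depth.
- viewer.camera_info(name): a dict with "vfov" (degrees; the focal length in pixels is half the picture's height over the tangent of half this angle, whatever the lens; pixels are square), "cx", "cy" (the principal point, pixels), "R" (3x3) and "t" (3): a world point X has camera coordinates R X + t. Camera axes: x right, y down, z forward; pixel columns grow to the right and rows downward; lengths in m; the calibration is good to about 2 mm. A picture is of the moment at which its call begins. camera_info takes no time and is no camera call.
- finish_job(): hands the job in; it is judged then, once.
The state is a dict: "time_s": time; "joint_positions": joint angles; "joint_velocities": joint speeds; "joint_torque": joint torques, N m; "position": TCP position; "ee_rot": TCP orientation; "wrist_force": force on the tool from outside, world axes, zero at the start; "moment": the same for the moment, N m; "finger_gap": finger opening in m; "grip_force": force on a finger pad.
Only numpy, scipy, OpenCV 4.12 (cv2) and the standard library are available. Lean on these libraries where they do the work, as an engineer would, in place of code of your own. Each camera call takes 0.05 s, during which the arm holds its last target. There are 200 camera calls.

### The job

While the decorating turntable is still locked, take the three white vases from the ware board and stand each upright in an empty rubber ring on it, setting them down gently: the tall one in the inner circle, the two short ones in the outer circle, leaving the vases already there, the mug, the paint bottle and the palette where they are and knocking nothing over. Then pull the red knob of the sprung index plunger straight up as far as it goes, so that its pin is clear of the wheel, and keep holding it there for me to turn the wheel: finish while still holding the knob up.

Things in the scene. Friction and masses are not known exactly. Their poses are not given: they have to be found in the camera images.
- turntable: decorating turntable: grey cast foot fixed on the bench, bare-metal head 348 mm wide, upper surface 64 mm above the bench, 24 black index holes near the rim. Origin on its axis at bench height, z up. Towards -y, 158 mm from the axis, the index plunger stands on a grey bracket 44 mm wide (along x), top 80 mm above the bench. Inner rings lie at -x and +x, outer rings on the diagonals.
- wheel_centre (a point): centre of the turntable's head, on its upper surface
- inner1 (a point): centre of one of the two inner black rubber locating rings on the turntable's head, at the height of the metal surface inside the ring (where a vase's underside rests), 42 mm from the wheel's centre. Each ring is 4 mm high, 47 mm inside, 55 mm outside, so a vase has 3.5 mm of play all round. Axes as those of the turntable.
- inner2 (a point): centre of one of the two inner black rubber locating rings on the turntable's head, at the height of the metal surface inside the ring (where a vase's underside rests), 42 mm from the wheel's centre. Each ring is 4 mm high, 47 mm inside, 55 mm outside, so a vase has 3.5 mm of play all round. Axes as those of the turntable.
- outer1 (a point): centre of one of the four outer black rubber locating rings on the turntable's head, at the height of the metal surface inside the ring (where a vase's underside rests), 117 mm from the wheel's centre. Each ring is 4 mm high, 47 mm inside, 55 mm outside, so a vase has 3.5 mm of play all round. Axes as those of the turntable.
- outer2 (a point): centre of one of the four outer black rubber locating rings on the turntable's head, at the height of the metal surface inside the ring (where a vase's underside rests), 117 mm from the wheel's centre. Each ring is 4 mm high, 47 mm inside, 55 mm outside, so a vase has 3.5 mm of play all round. Axes as those of the turntable.
- outer3 (a point): centre of one of the four outer black rubber locating rings on the turntable's head, at the height of the metal surface inside the ring (where a vase's underside rests), 117 mm from the wheel's centre. Each ring is 4 mm high, 47 mm inside, 55 mm outside, so a vase has 3.5 mm of play all round. Axes as those of the turntable.
- outer4 (a point): centre of one of the four outer black rubber locating rings on the turntable's head, at the height of the metal surface inside the ring (where a vase's underside rests), 117 mm from the wheel's centre. Each ring is 4 mm high, 47 mm inside, 55 mm outside, so a vase has 3.5 mm of play all round. Axes as those of the turntable.
- tall_vase: white bisque bud vase, straight round body 40 mm wide, neck and mouth 22 to 26 mm, tapering to a 31 mm foot over the lowest 6 mm. Origin at the centre of its underside, z up along its axis. The TALL one: 78 mm high, straight body from 6 to 60 mm above its underside, about 0.1 kg. Starts upright on the ware board.
- short_vase_a: white bisque bud vase, straight round body 40 mm wide, neck and mouth 22 to 26 mm, tapering to a 31 mm foot over the lowest 6 mm. Origin at the centre of its underside, z up along its axis. A SHORT one: 60 mm high, straight body from 6 to 42 mm above its underside, about 0.08 kg. Starts upright on the ware board.
- short_vase_b: white bisque bud vase, straight round body 40 mm wide, neck and mouth 22 to 26 mm, tapering to a 31 mm foot over the lowest 6 mm. Origin at the centre of its underside, z up along its axis. A SHORT one, same as short_vase_a: 60 mm high. Starts upright on the ware board.
- tall_loaded: white bisque bud vase, straight round body 40 mm wide, neck and mouth 22 to 26 mm, tapering to a 31 mm foot over the lowest 6 mm. Origin at the centre of its underside, z up along its axis. A tall one, 78 mm high, already standing in one of the inner rings.
- short_loaded: white bisque bud vase, straight round body 40 mm wide, neck and mouth 22 to 26 mm, tapering to a 31 mm foot over the lowest 6 mm. Origin at the centre of its underside, z up along its axis. A short one, 60 mm high, already standing in one of the outer rings.
- ware_board: plywood ware board 340 x 110 mm (x, y), 18 mm thick, fixed on the bench left of the turntable, with the three unsorted vases in a row along its x axis, in any order. Origin at the centre of its underside.
- knob: red fluted knob of the index plunger, upright cylinder 32 mm wide, 26 mm high. Origin at its centre on the plunger's axis (113 mm above the bench when seated), z up along the pull. Below it a 20 mm wide sleeve stands 18 mm up from the bracket's top, with a nut 26 mm wide and 7 mm high at its foot; nothing else is near the knob.
- plunger (a joint): travel of the sprung index plunger in m: 0 = pin seated 10 mm deep in its index hole (wheel locked), grows as the knob is pulled straight up, stops hard at 0.015. The spring pulls it back down with about 6 N at 0 and 12 N at 0.015, plus about 1 N of weight; it springs home when let go.
- pin_tip (a point): lower end of the plunger's steel pin (12 mm in diameter); it is clear of the wheel when it is above the wheel's upper surface
- mug: dark blue mug, 84 mm wide, 80 mm high, standing on the bench; bystander, not to be moved. Origin at the centre of its underside
- paint_bottle: small yellow paint bottle, 38 mm in diameter, 75 mm high, standing on the bench; bystander, not to be moved. Origin at the centre of its underside
- palette: flat white round paint palette, 120 mm in diameter, 6 mm thick, lying on the bench; bystander, not to be moved. Origin at the centre of its underside
Mind the look-alikes: they are no part of the job. What is shaped like the short_loaded but green is not meant.

How it is judged:
On the way, in this order (a step that is already met when the one before it is completed fails the run):
1. all three vases stand in their right rings, released, with the plunger still seated (((horizontal distance between tall_vase and inner1 below 0.008 m and z of tall_vase in the frame of inner1 below 0.003 m) or (horizontal distance between tall_vase and inner2 below 0.008 m and z of tall_vase in the frame of inner2 below 0.003 m)) and angle between each of tall_vase, short_vase_a, short_vase_b, tall_loaded, short_loaded's own z axis and vertical below 0.08 rad and linear speed of each of tall_vase, short_vase_a, short_vase_b, tall_loaded, short_loaded below 0.03 m/s and contact force between each of tall_vase, short_vase_a, short_vase_b, tall_loaded, short_loaded and the arm below 0.2 N and contact force between each of tall_vase, short_vase_a, short_vase_b, tall_loaded, short_loaded and the fingers below 0.2 N and ((horizontal distance between short_vase_a and outer1 below 0.008 m and z of short_vase_a in the frame of outer1 below 0.003 m) or (horizontal distance between short_vase_a and outer2 below 0.008 m and z of short_vase_a in the frame of outer2 below 0.003 m) or (horizontal distance between short_vase_a and outer3 below 0.008 m and z of short_vase_a in the frame of outer3 below 0.003 m) or (horizontal distance between short_vase_a and outer4 below 0.008 m and z of short_vase_a in the frame of outer4 below 0.003 m)) and ((horizontal distance between short_vase_b and outer1 below 0.008 m and z of short_vase_b in the frame of outer1 below 0.003 m) or (horizontal distance between short_vase_b and outer2 below 0.008 m and z of short_vase_b in the frame of outer2 below 0.003 m) or (horizontal distance between short_vase_b and outer3 below 0.008 m and z of short_vase_b in the frame of outer3 below 0.003 m) or (horizontal distance between short_vase_b and outer4 below 0.008 m and z of short_vase_b in the frame of outer4 below 0.003 m)) and ((horizontal distance between tall_loaded and inner1 below 0.008 m and z of tall_loaded in the frame of inner1 below 0.003 m) or (horizontal distance between tall_loaded and inner2 below 0.008 m and z of tall_loaded in the frame of inner2 below 0.003 m)) and ((horizontal distance between short_loaded and outer1 below 0.008 m and z of short_loaded in the frame of outer1 below 0.003 m) or (horizontal distance between short_loaded and outer2 below 0.008 m and z of short_loaded in the frame of outer2 below 0.003 m) or (horizontal distance between short_loaded and outer3 below 0.008 m and z of short_loaded in the frame of outer3 below 0.003 m) or (horizontal distance between short_loaded and outer4 below 0.008 m and z of short_loaded in the frame of outer4 below 0.003 m)) and value of joint plunger below 0.004 m), for 0.2 s.
2. the plunger is pulled fully back (value of joint plunger above 0.0125 m), for 0.3 s.
At the end, for the whole second after the job is handed in: Fingers hold the red knob (over 2 N) with the plunger at least 12.5 of 15 mm up and its pin above the wheel; tall vases in inner rings, short in outer: upright within 0.08 rad, within 8 mm of the ring centre, down on the metal within 3 mm, at rest, untouched (((horizontal distance between tall_vase and inner1 below 0.008 m and z of tall_vase in the frame of inner1 below 0.003 m) or (horizontal distance between tall_vase and inner2 below 0.008 m and z of tall_vase in the frame of inner2 below 0.003 m)) and angle between each of tall_vase, short_vase_a, short_vase_b, tall_loaded, short_loaded's own z axis and vertical below 0.08 rad and linear speed of each of tall_vase, short_vase_a, short_vase_b, tall_loaded, short_loaded below 0.03 m/s and contact force between each of tall_vase, short_vase_a, short_vase_b, tall_loaded, short_loaded and the arm below 0.2 N and contact force between each of tall_vase, short_vase_a, short_vase_b, tall_loaded, short_loaded and the fingers below 0.2 N and ((horizontal distance between short_vase_a and outer1 below 0.008 m and z of short_vase_a in the frame of outer1 below 0.003 m) or (horizontal distance between short_vase_a and outer2 below 0.008 m and z of short_vase_a in the frame of outer2 below 0.003 m) or (horizontal distance between short_vase_a and outer3 below 0.008 m and z of short_vase_a in the frame of outer3 below 0.003 m) or (horizontal distance between short_vase_a and outer4 below 0.008 m and z of short_vase_a in the frame of outer4 below 0.003 m)) and ((horizontal distance between short_vase_b and outer1 below 0.008 m and z of short_vase_b in the frame of outer1 below 0.003 m) or (horizontal distance between short_vase_b and outer2 below 0.008 m and z of short_vase_b in the frame of outer2 below 0.003 m) or (horizontal distance between short_vase_b and outer3 below 0.008 m and z of short_vase_b in the frame of outer3 below 0.003 m) or (horizontal distance between short_vase_b and outer4 below 0.008 m and z of short_vase_b in the frame of outer4 below 0.003 m)) and ((horizontal distance between tall_loaded and inner1 below 0.008 m and z of tall_loaded in the frame of inner1 below 0.003 m) or (horizontal distance between tall_loaded and inner2 below 0.008 m and z of tall_loaded in the frame of inner2 below 0.003 m)) and ((horizontal distance between short_loaded and outer1 below 0.008 m and z of short_loaded in the frame of outer1 below 0.003 m) or (horizontal distance between short_loaded and outer2 below 0.008 m and z of short_loaded in the frame of outer2 below 0.003 m) or (horizontal distance between short_loaded and outer3 below 0.008 m and z of short_loaded in the frame of outer3 below 0.003 m) or (horizontal distance between short_loaded and outer4 below 0.008 m and z of short_loaded in the frame of outer4 below 0.003 m)) and value of joint plunger above 0.0125 m and contact force between knob and the fingers above 2 N and z of pin_tip in the frame of wheel_centre above 0.001 m); the arm keeps its last pose, push and grip.
It fails at once if the mug, the paint bottle or the palette is moved by more than 30 mm (distance of any of mug, paint_bottle, palette from where it was at the start of the episode above 0.03 m).
It fails at once if a vase already on the turntable is shifted by more than 30 mm (distance of any of tall_loaded, short_loaded from where it was at the start of the episode above 0.03 m).
It fails at once if a vase is dropped (falls freely by more than about 13 mm) or banged down onto the turntable (over 50 N) ((linear speed of tall_vase above 0.5 m/s and contact force between tall_vase and the fingers below 0.05 N) or (linear speed of short_vase_a above 0.5 m/s and contact force between short_vase_a and the fingers below 0.05 N) or (linear speed of short_vase_b above 0.5 m/s and contact force between short_vase_b and the fingers below 0.05 N) or contact force between any of tall_vase, short_vase_a, short_vase_b and turntable above 50 N).
It fails at once if a vase is knocked over (angle between any of tall_vase, short_vase_a, short_vase_b, tall_loaded, short_loaded's own z axis and vertical above 0.7 rad).
It also fails if it takes over 72 s, if anything falls off the work surface, if the arm or the gripper's body presses on something with over 40 N, if the wrist force passes 120 N, or if a joint passes its speed limit or range.

## Working session

There is one attempt and no reset: what is moved stays moved. The work goes in short steps, Python scripts to look and compute and a tool call to move; the robot and the scene stay as the last step left them, time stands still between calls to the robot, and variables do not carry over. Pictures are saved under pics/ and viewed, at most 10 in all, crops included, and the job is handed in when it is done.

Besides the shell and the picture viewer there is one more tool, called after "Emit:" in YAML: its name, and indented under it one key for each argument. drive_tool: Moves the arm, as the interface text tells. Its arguments: {"type":"object","properties":{"rows":{"type":"array"},"squeeze":{"type":"number"}},"required":["rows"]}

```bash
mkdir -p pics
python3 - <<'E'
from workcell import env,viewer
import cv2,json
for n in("scene","top"):
    im=viewer.snapshot(n); cv2.imwrite(f"pics/{n}0.png",im[:,:,::-1])
    c=viewer.camera_info(n); print(n,c)
print(env.sense())
E
```

```text
scene {'vfov': 49.545135348930664, 'cx': 285.6744690203805, 'cy': 207.61372103661756, 'R': array([[-0.40791269,  0.91294962, -0.01141145],
       [ 0.77263757,  0.3385071 , -0.53706994],
       [-0.48645495, -0.22789456, -0.84346052]]), 't': array([ 0.2672626 , -0.37234746,  1.38561968])}
top {'vfov': 53.88172762878792, 'cx': 290.8351725864814, 'cy': 206.88724024922695, 'R': array([[-0.01548244, -0.99979738, -0.01286468],
       [-0.99284115,  0.01689616, -0.11824113],
       [ 0.11843454,  0.01094193, -0.99290157]]), 't': array([-0.00792835,  0.52768472,  0.99554884])}
{'time_s': 0.1, 'joint_positions': array([ 1.30661396e+00,  3.53585361e-01,  1.63401303e+00, -2.23494806e-06,
        1.15518774e+00, -2.40677939e-03]), 'joint_velocities': array([-3.33874203e-05, -1.61171407e-03, -9.67949560e-04,  5.99595964e-04,
       -2.43860600e-04, -5.24740387e-04]), 'joint_torque': array([ 1.44356389e-03, -5.94906950e+01, -3.34931910e+01,  6.98028971e-02,
        1.83068134e-02,  8.96276546e-07]), 'position': array([0.16164378, 0.60330491, 0.21395471]), 'ee_rot': array([-4.10001145e-01, -3.11456516e+00,  1.85842532e-03]), 'wrist_force': array([-0.34638006, -0.09822181, -0.17692083]), 'moment': array([ 0.01106185, -0.06186846, -0.07367009]), 'grip_force': 0.0, 'finger_gap': 0.09190799817113451}
```

View pics/scene0.png

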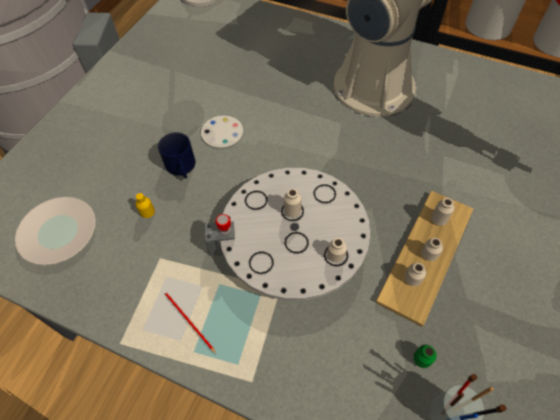

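View pics/top0.png

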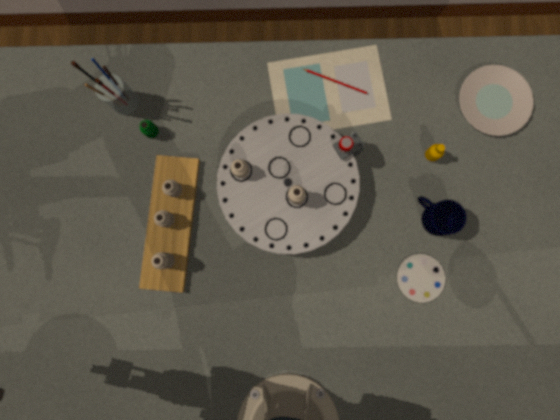

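The scene view shows the turntable at about (295,228) and the board vases at (445,209), (432,247) and (415,272). The top view shows the turntable at (288,182), the knob at (346,144), and the board vases at (172,187), (162,217) and (160,260). I'll zoom in for precise pixels.

Run:
```python
import cv2,numpy as np
t=cv2.imread("pics/top0.png");s=cv2.imread("pics/scene0.png")
def crop(im,x,y,w,h,k,n):
    c=cv2.resize(im[y:y+h,x:x+w],None,fx=k,fy=k,interpolation=cv2.INTER_CUBIC)
    c=np.clip(c.astype(float)*1.5,0,255).astype(np.uint8)
    for i in range(0,w,20): cv2.line(c,(i*k,0),(i*k,5),(0,255,255),1); cv2.putText(c,str(x+i),(i*k,15),0,.35,(0,255,255))
    for i in range(0,h,20): cv2.line(c,(0,i*k),(5,i*k),(0,255,255),1); cv2.putText(c,str(y+i),(5,i*k+4),0,.35,(0,255,255))
    cv2.imwrite("pics/"+n,c)
crop(t,140,110,230,190,3,"topz.png"); crop(s,200,155,265,150,3,"scenez.png")
```

```text
(no output)
```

View pics/topz.png

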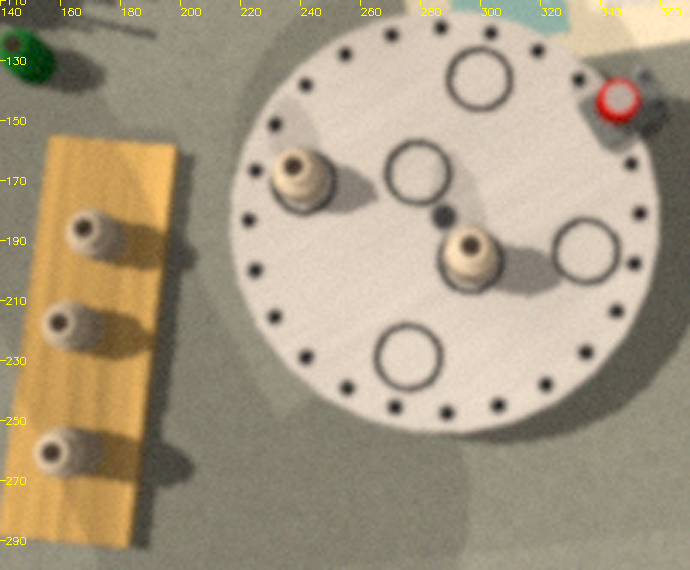

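View pics/scenez.png

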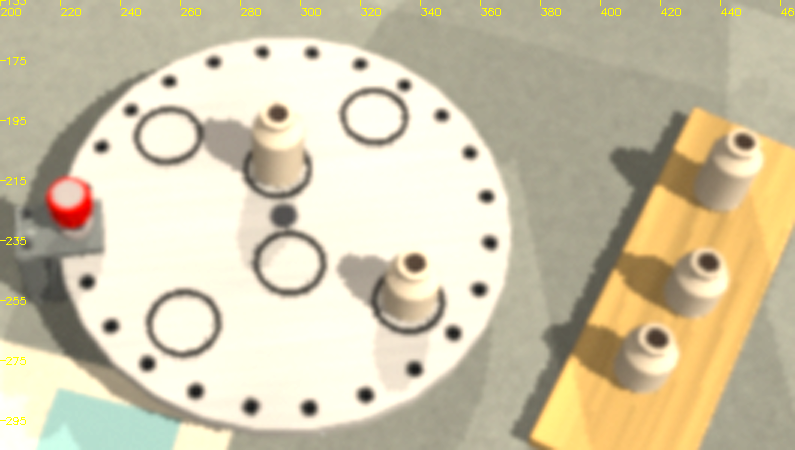

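The short vases are A and B and the tall one is C, nearest the robot. Three outer rings and one inner ring are empty. Next I'll refine with blob centroids.

```bash
cat > h.py <<'E'
import cv2,numpy as np
from workcell import env,viewer
from scipy.optimize import least_squares
C={n:viewer.camera_info(n) for n in("top","scene")}
def ray(n,p):
    c=C[n];f=210/np.tan(np.radians(c["vfov"]/2))
    d=np.array([(p[0]-c["cx"])/f,(p[1]-c["cy"])/f,1]);return -c["R"].T@c["t"],c["R"].T@d
def onz(n,p,z):
    o,d=ray(n,p);return (o+d*(z-o[2])/d[2])[:2]
def tri(p,q):
    A=[];b=[]
    for n,x in(("top",p),("scene",q)):
        o,d=ray(n,x);d=d/np.linalg.norm(d);M=np.eye(3)-np.outer(d,d);A.append(M);b.append(M@o)
    A=np.vstack(A);b=np.hstack(b);X=np.linalg.lstsq(A,b,rcond=None)[0];return X,np.linalg.norm(A@X-b)
def cen(g,p,r=5):
    "centroid of darkness near p"
    for _ in range(3):
        x,y=int(round(p[0])),int(round(p[1]));w=g[y-r:y+r+1,x-r:x+r+1].astype(float)
        w=np.clip(np.percentile(w,35)-w,0,None);yy,xx=np.mgrid[y-r:y+r+1,x-r:x+r+1]
        p=((w*xx).sum()/w.sum(),(w*yy).sum()/w.sum())
    return p
E
python3 - <<'E'
from h import *
g={n:cv2.cvtColor(cv2.imread(f"pics/{n}0.png"),cv2.COLOR_BGR2GRAY) for n in C}
off={"top":(140,110),"scene":(200,155)}
P=lambda n,u:((u[0]+.5)/3-.5+off[n][0],(u[1]+.5)/3-.5+off[n][1])
m={"A":((84,228),(657,338)),"B":((58,323),(709,263)),"C":((51,453),(744,141)),"SL":((292,166),(415,263)),"TL":((470,245),(278,113))}
for k,(a,b) in m.items():
    a,b=P("top",a),P("scene",b);a2,b2=cen(g["top"],a,3),cen(g["scene"],b,3)
    print(k,tri(a,b),tri(a2,b2))
print("knob",tri(P("top",(620,98)),P("scene",(69,193))))
rings={"top":[(480,79),(418,173),(587,251),(409,357)],"scene":[(184,323),(290,263),(169,135),(374,116)]}
for n in C:
    d=cv2.adaptiveThreshold(g[n],255,0,1,15,18)  # dark
    k,l,st,ct=cv2.connectedComponentsWithStats(d)
    c0=onz(n,P(n,(444,216) if n=="top" else (284,216)),.064);h=[];
    for s,c in zip(st,ct):
        q=onz(n,c,.064)
        r=np.linalg.norm(q-c0)
        if .150<r<.168 and s[4]<40:h.append(q)
    h=np.array(h)
    f=least_squares(lambda v:np.hypot(*(h-v[:2]).T)-v[2],[*c0,.158],loss="soft_l1",f_scale=.002)
    print(n,"axle",c0,"holes",len(h),"fit",f.x,"rms",np.sqrt(np.mean(f.fun**2)))
    for u in rings[n]:
        p=P(n,u);m=np.zeros_like(d);cv2.circle(m,(round(p[0]),round(p[1])),15,255,-1)
        k,l,st,ct=cv2.connectedComponentsWithStats(d&m)
        i=1+np.argmax(st[1:,4]);pt=np.argwhere(l==i)[:,::-1].astype(np.float32)
        W=np.array([onz(n,x,.0675) for x in pt]);f2=least_squares(lambda v:np.hypot(*(W-v[:2]).T)-v[2],[*onz(n,p,.0675),.0255],loss="soft_l1",f_scale=.002).x
        q=f2[:2]-f.x[:2]
        print("  ring",onz(n,p,.0675),f2,np.hypot(*q),np.degrees(np.arctan2(q[1],q[0])))
E
```

```text
A (array([0.57836356, 0.27859619, 0.07560783]), np.float64(0.0009705660501722982)) (array([0.57876852, 0.27871907, 0.0758009 ]), np.float64(0.0007329926771648447))
B (array([0.50257082, 0.29804657, 0.07394011]), np.float64(0.0005603277550020459)) (array([0.50274624, 0.2971477 , 0.07530606]), np.float64(0.0006337515033374687))
C (array([0.40033062, 0.29445684, 0.09361641]), np.float64(0.00029090976323694836)) (array([0.40074431, 0.29451755, 0.09369908]), np.float64(0.0003624166879047901))
SL (array([0.61558238, 0.10462086, 0.1219316 ]), np.float64(6.659927124499465e-05)) (array([0.61558413, 0.10422696, 0.1214215 ]), np.float64(0.0006144337491314207))
TL (array([ 0.548983  , -0.03006202,  0.14056844]), np.float64(0.0006494927648383492)) (array([ 0.54871628, -0.03044719,  0.13959634]), np.float64(0.0006277870210599875))
knob (array([ 0.66347627, -0.14646455,  0.12296412]), np.float64(0.001516685472091147))
top axle [ 0.5852462  -0.01013736] holes 23 fit [ 0.58506032 -0.00985431  0.15741675] rms 0.00026142905664184934
  ring [ 0.69738647 -0.04120371] [ 0.69728898 -0.04047865  0.02507506]
[... 204 characters left out ...]
.02564416] 0.1170924986608826 -105.44660732174052
  ring [0.47150804 0.01925648] [0.47165326 0.01998612 0.02531329] 0.11726727317485075 165.25810387411914
scene axle [ 0.58668895 -0.00796512] holes 22 fit [ 0.58642201 -0.00854162  0.15737399] rms 0.00022781441091821385
  ring [ 0.70060625 -0.03805468] [ 0.70040469 -0.0389084   0.02532268] 0.11795842890177716 -14.917996100920139
  ring [0.62401731 0.01313771] [0.62307927 0.01179479 0.0257573 ] 0.04192044501940453 29.020279854350413
  ring [ 0.55710142 -0.12049588] [ 0.556856   -0.12085838  0.02563448] 0.1161430381811474 -104.74784253734761
  ring [0.47484301 0.02194165] [0.4747323  0.0217705  0.02544708] 0.11572992841458014 164.81591057313253
```

Centre is about (0.586, -0.009) with yaw 30°. The targets are inner2 at (0.622, 0.012) and outer rings at (0.473, 0.021) and (0.699, -0.0395). The knob is at (0.665, -0.146). The current tool yaw (closing along 75°) suits every step.

```bash
cat > d.py <<'E'
import sys,numpy as np
from scipy.spatial.transform import Rotation as R
from workcell import env
s=env.sense();p=s["position"];M=R.from_rotvec(s["ee_rot"]).as_matrix()
print("t",round(s["time_s"],2),"p",p.round(4),"x",M[:,0].round(3),"y",M[:,1].round(3),"z",M[:,2].round(3),"gap",round(s["finger_gap"],4),"grip",s["grip_force"],"F",s["wrist_force"].round(2))
for a in sys.argv[1:]:
    t=np.array([float(v) for v in a.split(",")]);print(a,"->",(M.T@(t-p)*100).round(2))
E
python3 d.py .4006,.2945,.2 .4006,.2945,.038
```

```text
t 0.1 p [0.1616 0.6033 0.214 ] x [-0.966  0.259  0.   ] y [ 0.259  0.966 -0.001] z [-0.    -0.001 -1.   ] gap 0.0919 grip 0.0 F [-0.35 -0.1  -0.18]
.4006,.2945,.2 -> [-31.07 -23.64   1.42]
.4006,.2945,.038 -> [-31.07 -23.62  17.62]
```

Emit:
drive_tool:
  rows:
    - [1,-4,-3,0.2,0,0,0]
    - [1,-9,-7,0.5,0,0,0]
    - [1,-14,-11,0.8,0,0,0]
    - [1,-19,-14.5,1,0,0,0]
    - [1,-24,-18,1.2,0,0,0]
    - [1,-28,-21.3,1.3,0,0,0]
    - [1,-30.5,-23.2,1.4,0,0,0]
    - [1,-31.07,-23.63,3,0,0,0]
    - [1,-31.07,-23.63,7,0,0,0]
    - [1,-31.07,-23.63,11,0,0,0]
    - [1,-31.07,-23.63,14,0,0,0]
    - [1,-31.07,-23.63,16.5,0,0,0]
    - [1,-31.07,-23.63,17.6,0,0,0]
    - [1,-31.07,-23.63,17.6,0,0,0]
    - [1,-31.07,-23.63,17.6,0,0,0]
  squeeze: 12

```text
time_s: 1.98
position: [0.4011, 0.2956, 0.0392]
ee_rot: [0.41, 3.114, 0.001]
wrist_force: [-0.2, -0.9, 0.1]
finger_gap: 0.0921
grip_force: 0.0
```

```bash
python3 d.py .4006,.2945,.038; python3 -c "
from h import *
cv2.imwrite('pics/s1.png',cv2.resize(viewer.snapshot('scene')[120:330,300:520,::-1],None,fx=2.5,fy=2.5))"
```

```text
t 1.98 p [0.4011 0.2956 0.0392] x [-0.966  0.259 -0.001] y [0.259 0.966 0.001] z [ 0.001  0.001 -1.   ] gap 0.0921 grip 0.0 F [-0.24 -0.85  0.12]
.4006,.2945,.038 -> [ 0.02 -0.11  0.12]
```

View pics/s1.png

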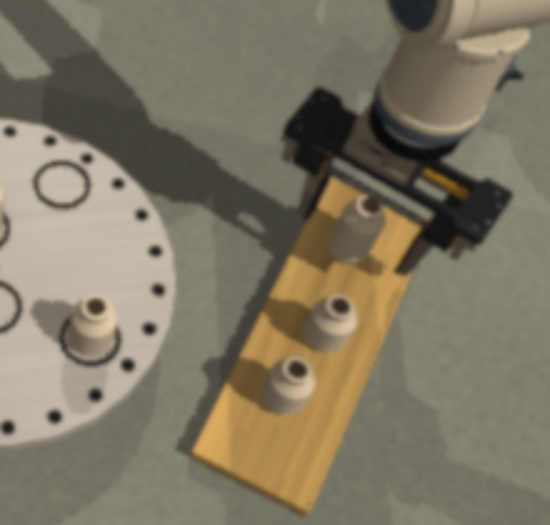

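The tall vase (crop 360,225) stands between the open fingers. Closing and lifting.

Emit:
drive_tool:
  rows:
    - [0.3,0,-0.1,0,0,0,0]
    - [0.3,0,-0.1,0,0,0,0]
    - [0.3,0,-0.1,0,0,0,0]
    - [0.3,0,-0.1,0,0,0,0]
    - [0.3,0,-0.1,0,0,0,0]
    - [0.3,0,-0.1,0,0,0,0]
    - [0.3,0,-0.1,-1,0,0,0]
    - [0.3,0,-0.1,-3,0,0,0]
    - [0.3,0,-0.1,-6,0,0,0]
    - [0.3,0,-0.1,-10,0,0,0]
    - [0.3,0,-0.1,-13,0,0,0]
    - [0.3,0,-0.1,-15,0,0,0]
    - [0.3,0,-0.1,-15,0,0,0]
  squeeze: 15

```text
time_s: 3.65
position: [0.4012, 0.2947, 0.1903]
ee_rot: [0.41, 3.112, 0.004]
wrist_force: [0.6, 0.2, -1.4]
finger_gap: 0.0398
grip_force: 15.0
```

```bash
python3 d.py .6222,.0118,.19 .6222,.0118,.085
```

```text
t 3.65 p [0.4012 0.2947 0.1903] x [-0.966  0.259 -0.002] y [0.259 0.966 0.003] z [ 0.003  0.002 -1.   ] gap 0.0398 grip 14.999833896681594 F [ 0.6   0.19 -1.41]
.6222,.0118,.19 -> [-28.67 -21.6    0.04]
.6222,.0118,.085 -> [-28.64 -21.63  10.54]
```

Emit:
drive_tool:
  rows:
    - [0.3,-2,-1.5,0,0,0,0]
    - [0.3,-5,-3.8,0,0,0,0]
    - [0.3,-9,-6.8,0,0,0,0]
    - [0.3,-13,-9.8,0,0,0,0]
    - [0.3,-17,-12.8,0,0,0,0]
    - [0.3,-21,-15.8,0,0,0,0]
    - [0.3,-25,-18.8,0,0,0,0]
    - [0.3,-27.5,-20.7,0,0,0,0]
    - [0.3,-28.6,-21.6,0,0,0,0]
    - [0.3,-28.6,-21.6,2,0,0,0]
    - [0.3,-28.6,-21.6,5,0,0,0]
    - [0.3,-28.6,-21.6,7.5,0,0,0]
    - [0.3,-28.6,-21.6,8.5,0,0,0]
    - [0.3,-28.6,-21.6,8.5,0,0,0]
    - [0.3,-28.6,-21.6,8.5,0,0,0]

```text
time_s: 5.52
position: [0.6214, 0.0116, 0.1046]
ee_rot: [0.41, 3.113, 0.0]
wrist_force: [-0.2, -0.7, -1.0]
finger_gap: 0.0397
grip_force: 15.0
```

```bash
python3 d.py .6222,.0118,.0845; python3 -c "
from h import *
cv2.imwrite('pics/s2.png',cv2.resize(viewer.snapshot('scene')[130:310,190:400,::-1],None,fx=3,fy=3))"
```

```text
t 5.53 p [0.6214 0.0116 0.1046] x [-0.966  0.259 -0.001] y [0.259 0.966 0.   ] z [ 0.001  0.    -1.   ] gap 0.0397 grip 14.999831325405921 F [-0.24 -0.7  -0.98]
.6222,.0118,.0845 -> [-0.07  0.04  2.01]
```

View pics/s2.png

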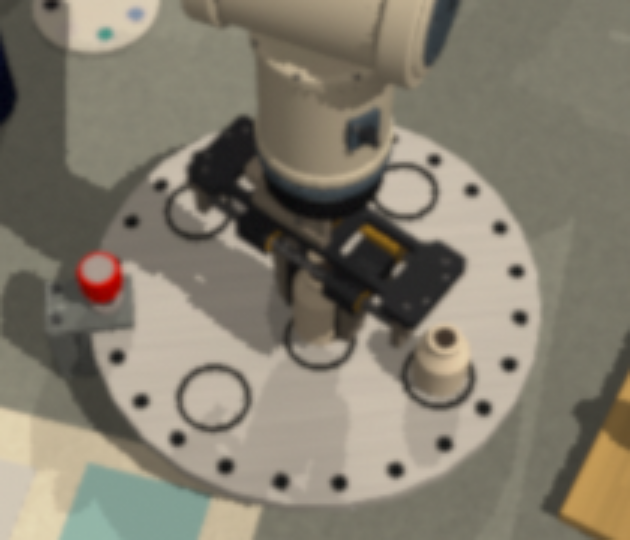

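The tall vase (crop 315,320) hangs about 20 mm above its ring (320,340), and SL (440,365) is clear. Lowering it slowly.

Emit:
drive_tool:
  rows:
    - [0.3,-0.07,0.04,0.6,0,0,0]
    - [0.3,-0.07,0.04,1.1,0,0,0]
    - [0.3,-0.07,0.04,1.4,0,0,0]
    - [0.3,-0.07,0.04,1.6,0,0,0]
    - [0.3,-0.07,0.04,1.8,0,0,0]
    - [0.3,-0.07,0.04,1.9,0,0,0]
    - [0.3,-0.07,0.04,1.95,0,0,0]
    - [0.3,-0.07,0.04,1.95,0,0,0]
    - [0.3,-0.07,0.04,1.95,0,0,0]

```text
time_s: 6.7
position: [0.6217, 0.0116, 0.0846]
ee_rot: [0.41, 3.114, 0.0]
wrist_force: [-2.4, -0.7, 4.6]
finger_gap: 0.0398
grip_force: 15.0
```

Contact is at the expected metal height. Releasing.

Emit:
drive_tool:
  rows:
    - [0.5,0,0,0,0,0,0]
    - [0.65,0,0,0,0,0,0]
    - [0.65,0,0,0,0,0,0]
    - [0.65,0,0,0,0,0,0]
    - [0.65,0,0,-1.5,0,0,0]
    - [0.65,0,0,-4,0,0,0]
    - [0.65,0,0,-8,0,0,0]
    - [0.65,0,0,-11,0,0,0]
    - [0.65,0,0,-12,0,0,0]
    - [1,0,0,-12,0,0,0]

```text
time_s: 7.95
position: [0.6218, 0.0116, 0.2046]
ee_rot: [0.41, 3.114, 0.0]
wrist_force: [-0.4, -0.2, 0.4]
finger_gap: 0.0674
grip_force: 0.0
```

```bash
python3 d.py .5027,.2975,.2 .5027,.2975,.027
```

```text
t 7.95 p [0.6218 0.0116 0.2046] x [-0.966  0.259 -0.001] y [0.259 0.966 0.   ] z [ 0.001  0.    -1.   ] gap 0.0674 grip 0.0 F [-0.45 -0.21  0.41]
.5027,.2975,.2 -> [18.9  24.53  0.45]
.5027,.2975,.027 -> [18.92 24.53 17.75]
```

Emit:
drive_tool:
  rows:
    - [1,2,2.6,0,0,0,0]
    - [1,5,6.5,0,0,0,0]
    - [1,8,10.4,0,0,0,0]
    - [1,11,14.3,0,0,0,0]
    - [1,14,18.2,0,0,0,0]
    - [1,17,22,0,0,0,0]
    - [1,18.5,24,0,0,0,0]
    - [1,18.9,24.5,1,0,0,0]
    - [1,18.9,24.5,4,0,0,0]
    - [1,18.9,24.5,8,0,0,0]
    - [1,18.9,24.5,12,0,0,0]
    - [1,18.9,24.5,15,0,0,0]
    - [1,18.9,24.5,17,0,0,0]
    - [1,18.9,24.5,17.7,0,0,0]
    - [1,18.9,24.5,17.7,0,0,0]
    - [1,18.9,24.5,17.7,0,0,0]

```text
time_s: 9.95
position: [0.503, 0.2972, 0.0277]
ee_rot: [0.41, 3.114, 0.001]
wrist_force: [0.3, 0.4, 0.1]
finger_gap: 0.0923
grip_force: 0.0
```

```bash
python3 d.py .5027,.2975,.027
python3 - <<'E'
from h import *
for n in("top","scene"): cv2.imwrite(f"pics/{n}3.png",viewer.snapshot(n)[:,:,::-1])
a=cv2.imread("pics/scene3.png")[140:320,200:460]
cv2.imwrite("pics/s3z.png",cv2.resize(a,None,fx=3,fy=3))
E
```

```text
t 9.95 p [0.503  0.2972 0.0277] x [-0.966  0.259 -0.001] y [0.259 0.966 0.001] z [ 0.001  0.    -1.   ] gap 0.0923 grip 0.0 F [0.32 0.37 0.12]
.5027,.2975,.027 -> [0.03 0.02 0.07]
```

View pics/s3z.png

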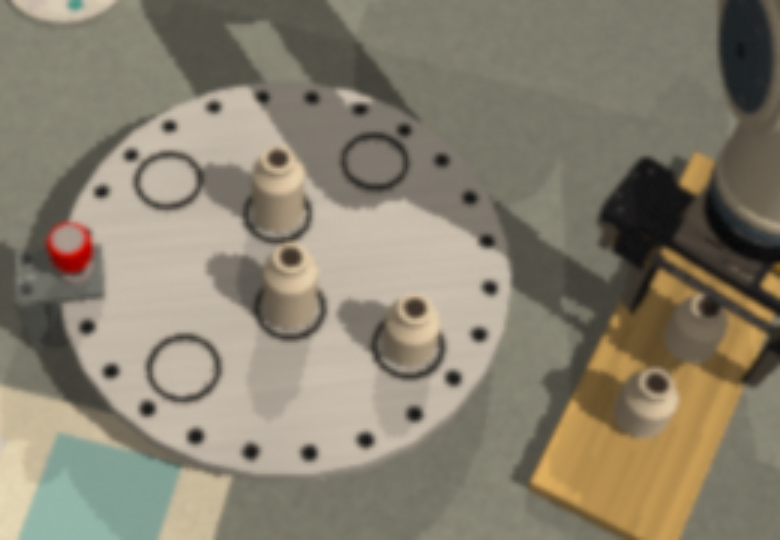

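The tall vase is upright inside its ring (crop 290,300), and B (695,330) is between the fingers. Gripping and lifting, then on to the 165° ring.

Emit:
drive_tool:
  rows:
    - [0.3,0,0,0,0,0,0]
    - [0.3,0,0,0,0,0,0]
    - [0.3,0,0,0,0,0,0]
    - [0.3,0,0,0,0,0,0]
    - [0.3,0,0,0,0,0,0]
    - [0.3,0,0,0,0,0,0]
    - [0.3,0,0,-1,0,0,0]
    - [0.3,0,0,-3,0,0,0]
    - [0.3,0,0,-6,0,0,0]
    - [0.3,0,0,-10,0,0,0]
    - [0.3,0,0,-13,0,0,0]
    - [0.3,0,0,-15,0,0,0]
    - [0.3,0,0,-15,0,0,0]

```text
time_s: 11.68
position: [0.5033, 0.2977, 0.1791]
ee_rot: [0.41, 3.112, 0.003]
wrist_force: [0.3, 0.5, -1.3]
finger_gap: 0.0394
grip_force: 15.0
```

```bash
python3 d.py .4728,.0211,.178 .4728,.0211,.0735
```

```text
t 11.68 p [0.5033 0.2977 0.1791] x [-0.966  0.259 -0.003] y [0.259 0.966 0.003] z [ 0.003  0.002 -1.   ] gap 0.0394 grip 14.999875940848142 F [ 0.28  0.45 -1.34]
.4728,.0211,.178 -> [ -4.21 -27.51   0.05]
.4728,.0211,.0735 -> [ -4.18 -27.54  10.5 ]
```

Emit:
drive_tool:
  rows:
    - [0.3,-0.3,-2,0,0,0,0]
    - [0.3,-0.8,-5.5,0,0,0,0]
    - [0.3,-1.4,-9.5,0,0,0,0]
    - [0.3,-2,-13.5,0,0,0,0]
    - [0.3,-2.6,-17.5,0,0,0,0]
    - [0.3,-3.2,-21.5,0,0,0,0]
    - [0.3,-3.8,-25,0,0,0,0]
    - [0.3,-4.2,-27,0,0,0,0]
    - [0.3,-4.2,-27.5,0,0,0,0]
    - [0.3,-4.2,-27.5,2,0,0,0]
    - [0.3,-4.2,-27.5,5,0,0,0]
    - [0.3,-4.2,-27.5,7.5,0,0,0]
    - [0.3,-4.2,-27.5,8.8,0,0,0]
    - [0.3,-4.2,-27.5,9,0,0,0]
    - [0.3,-4.2,-27.5,9,0,0,0]
    - [0.3,-4.2,-27.5,9,0,0,0]

```text
time_s: 13.68
position: [0.4724, 0.0207, 0.0878]
ee_rot: [0.41, 3.113, 0.0]
wrist_force: [-0.0, 0.3, -1.7]
finger_gap: 0.0393
grip_force: 15.0
```

```bash
python3 d.py .4728,.0211,.0735
```

```text
t 13.68 p [0.4724 0.0207 0.0878] x [-0.966  0.259 -0.001] y [0.259 0.966 0.   ] z [ 0.001  0.    -1.   ] gap 0.0393 grip 14.999890441540629 F [-0.03  0.28 -1.69]
.4728,.0211,.0735 -> [-0.03  0.04  1.43]
```

Emit:
drive_tool:
  rows:
    - [0.3,-0.03,0.04,0.4,0,0,0]
    - [0.3,-0.03,0.04,0.7,0,0,0]
    - [0.3,-0.03,0.04,1.0,0,0,0]
    - [0.3,-0.03,0.04,1.2,0,0,0]
    - [0.3,-0.03,0.04,1.35,0,0,0]
    - [0.3,-0.03,0.04,1.42,0,0,0]
    - [0.3,-0.03,0.04,1.42,0,0,0]
    - [0.3,-0.03,0.04,1.42,0,0,0]

```text
time_s: 14.68
position: [0.4722, 0.021, 0.073]
ee_rot: [0.41, 3.115, 0.0]
wrist_force: [-1.2, 0.5, 1.9]
finger_gap: 0.0396
grip_force: 15.0
```

Emit:
drive_tool:
  rows:
    - [0.5,0,0,0,0,0,0]
    - [0.65,0,0,0,0,0,0]
    - [0.65,0,0,0,0,0,0]
    - [0.65,0,0,0,0,0,0]
    - [0.65,0,0,-1.5,0,0,0]
    - [0.65,0,0,-4,0,0,0]
    - [0.65,0,0,-8,0,0,0]
    - [0.65,0,0,-11,0,0,0]
    - [0.65,0,0,-12,0,0,0]
    - [1,0,0,-12,0,0,0]

```text
time_s: 15.92
position: [0.4724, 0.021, 0.1933]
ee_rot: [0.41, 3.114, 0.0]
wrist_force: [-0.2, 0.9, 0.2]
finger_gap: 0.0677
grip_force: 0.0
```

```bash
python3 d.py .5787,.2787,.2 .5787,.2787,.027
```

```text
t 15.93 p [0.4724 0.021  0.1933] x [-0.966  0.259 -0.001] y [0.259 0.966 0.   ] z [ 0.001  0.    -1.   ] gap 0.0677 grip 0.0 F [-0.19  0.86  0.23]
.5787,.2787,.2 -> [-3.6  27.64 -0.65]
.5787,.2787,.027 -> [-3.58 27.64 16.65]
```

Emit:
drive_tool:
  rows:
    - [1,-0.3,2.5,0,0,0,0]
    - [1,-0.9,6.5,0,0,0,0]
    - [1,-1.5,11,0,0,0,0]
    - [1,-2.1,15.5,0,0,0,0]
    - [1,-2.7,20,0,0,0,0]
    - [1,-3.2,24.5,0,0,0,0]
    - [1,-3.6,27,0,0,0,0]
    - [1,-3.6,27.6,1,0,0,0]
    - [1,-3.6,27.6,4,0,0,0]
    - [1,-3.6,27.6,8,0,0,0]
    - [1,-3.6,27.6,12,0,0,0]
    - [1,-3.6,27.6,15,0,0,0]
    - [1,-3.6,27.6,16.3,0,0,0]
    - [1,-3.6,27.6,16.6,0,0,0]
    - [1,-3.6,27.6,16.6,0,0,0]
    - [1,-3.6,27.6,16.6,0,0,0]

```text
time_s: 17.92
position: [0.5792, 0.2786, 0.0281]
ee_rot: [0.41, 3.113, 0.002]
wrist_force: [0.7, 0.3, 1.1]
finger_gap: 0.0921
grip_force: 0.0
```

```bash
python3 d.py .5787,.2787,.027
python3 - <<'E'
from h import *
a=viewer.snapshot("scene")[140:320,200:460,::-1]
cv2.imwrite("pics/s4z.png",cv2.resize(a,None,fx=3,fy=3))
E
```

```text
t 17.93 p [0.5792 0.2786 0.0281] x [-0.966  0.259 -0.001] y [0.259 0.966 0.001] z [ 0.002  0.001 -1.   ] gap 0.0921 grip 0.0 F [0.67 0.35 1.05]
.5787,.2787,.027 -> [ 0.05 -0.    0.11]
```

View pics/s4z.png

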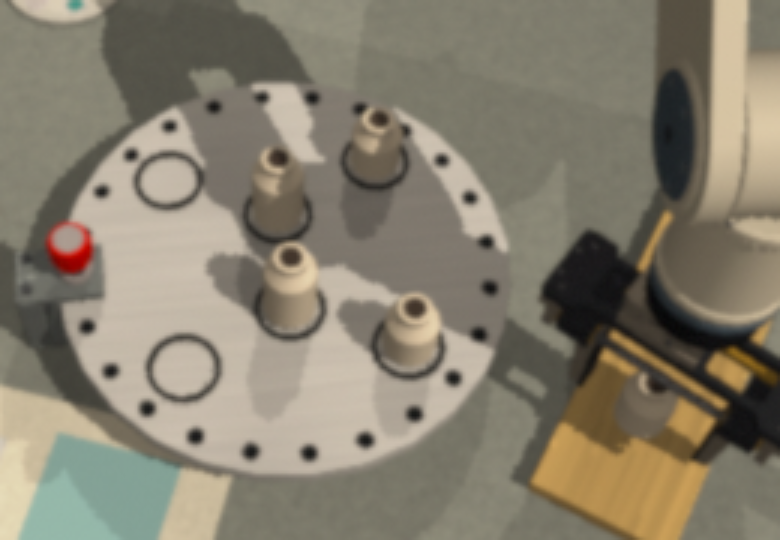

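B stands in its ring (crop 375,155), and A (645,405) is between the fingers.

Emit:
drive_tool:
  rows:
    - [0.3,0,0,0,0,0,0]
    - [0.3,0,0,0,0,0,0]
    - [0.3,0,0,0,0,0,0]
    - [0.3,0,0,0,0,0,0]
    - [0.3,0,0,0,0,0,0]
    - [0.3,0,0,0,0,0,0]
    - [0.3,0,0,-1,0,0,0]
    - [0.3,0,0,-3,0,0,0]
    - [0.3,0,0,-6,0,0,0]
    - [0.3,0,0,-10,0,0,0]
    - [0.3,0,0,-14,0,0,0]
    - [0.3,0,0,-17,0,0,0]
    - [0.3,0,0,-17,0,0,0]

```text
time_s: 19.6
position: [0.5801, 0.2791, 0.201]
ee_rot: [0.409, 3.109, 0.005]
wrist_force: [0.1, -1.7, -1.3]
finger_gap: 0.0397
grip_force: 15.0
```

```bash
python3 d.py .6988,-.0395,.198 .6988,-.0395,.0735
```

```text
t 19.6 p [0.5801 0.2791 0.201 ] x [-0.966  0.259 -0.005] y [0.259 0.966 0.004] z [ 0.006  0.003 -1.   ] gap 0.0397 grip 14.999924489529803 F [ 0.07 -1.75 -1.33]
.6988,-.0395,.198 -> [-19.71 -27.7    0.28]
.6988,-.0395,.0735 -> [-19.65 -27.75  12.73]
```

Emit:
drive_tool:
  rows:
    - [0.3,-1.3,-1.8,0,0,0,0]
    - [0.3,-3.5,-5,0,0,0,0]
    - [0.3,-6,-8.5,0,0,0,0]
    - [0.3,-8.5,-12,0,0,0,0]
    - [0.3,-11,-15.5,0,0,0,0]
    - [0.3,-13.5,-19,0,0,0,0]
    - [0.3,-16,-22.5,0,0,0,0]
    - [0.3,-18.4,-26,0,0,0,0]
    - [0.3,-19.5,-27.4,0,0,0,0]
    - [0.3,-19.7,-27.7,1,0,0,0]
    - [0.3,-19.7,-27.7,4,0,0,0]
    - [0.3,-19.7,-27.7,7,0,0,0]
    - [0.3,-19.7,-27.7,9.5,0,0,0]
    - [0.3,-19.7,-27.7,11,0,0,0]
    - [0.3,-19.7,-27.7,11,0,0,0]
    - [0.3,-19.7,-27.7,11,0,0,0]
    - [0.3,-19.7,-27.7,11,0,0,0]

```text
time_s: 21.72
position: [0.6978, -0.0402, 0.0881]
ee_rot: [0.41, 3.113, 0.0]
wrist_force: [-0.2, -0.1, -1.4]
finger_gap: 0.0394
grip_force: 15.0
```

```bash
python3 d.py .6988,-.0395,.0738
```

```text
t 21.73 p [ 0.6978 -0.0402  0.0881] x [-0.966  0.259 -0.002] y [0.259 0.966 0.   ] z [ 0.002 -0.    -1.   ] gap 0.0394 grip 14.999939129920676 F [-0.16 -0.11 -1.42]
.6988,-.0395,.0738 -> [-0.08  0.1   1.43]
```

Emit:
drive_tool:
  rows:
    - [0.3,-0.08,0.09,0.3,0,0,0]
    - [0.3,-0.08,0.09,0.6,0,0,0]
    - [0.3,-0.08,0.09,0.9,0,0,0]
    - [0.3,-0.08,0.09,1.15,0,0,0]
    - [0.3,-0.08,0.09,1.3,0,0,0]
    - [0.3,-0.08,0.09,1.4,0,0,0]
    - [0.3,-0.08,0.09,1.4,0,0,0]
    - [0.3,-0.08,0.09,1.4,0,0,0]

```text
time_s: 22.72
position: [0.6981, -0.0396, 0.0729]
ee_rot: [0.41, 3.115, 0.0]
wrist_force: [-0.1, 0.2, 0.3]
finger_gap: 0.0394
grip_force: 15.0
```

Emit:
drive_tool:
  rows:
    - [0.5,0,0,0,0,0,0]
    - [0.65,0,0,0,0,0,0]
    - [0.65,0,0,0,0,0,0]
    - [0.65,0,0,0,0,0,0]
    - [0.65,0,0,-1.5,0,0,0]
    - [0.65,0,0,-4,0,0,0]
    - [0.65,0,0,-8,0,0,0]
    - [0.65,0,0,-11,0,0,0]
    - [0.65,0,0,-12,0,0,0]
    - [0.65,0,0,-12,0,0,0]

```text
time_s: 23.98
position: [0.6982, -0.0396, 0.1935]
ee_rot: [0.41, 3.114, 0.0]
wrist_force: [-0.2, -0.5, 0.1]
finger_gap: 0.0596
grip_force: 0.0
```

```bash
python3 d.py .6645,-.1462,.2 .6645,-.1462,.096
python3 - <<'E'
from h import *
a=viewer.snapshot("scene")[140:320,200:460,::-1]
cv2.imwrite("pics/s5z.png",cv2.resize(a,None,fx=3,fy=3))
E
```

```text
t 23.98 p [ 0.6982 -0.0396  0.1935] x [-0.966  0.259 -0.001] y [0.259 0.966 0.   ] z [ 0.001 -0.    -1.   ] gap 0.0596 grip 0.0 F [-0.21 -0.46  0.14]
.6645,-.1462,.2 -> [  0.5  -11.17  -0.65]
.6645,-.1462,.096 -> [  0.51 -11.17   9.75]
```

View pics/s5z.png

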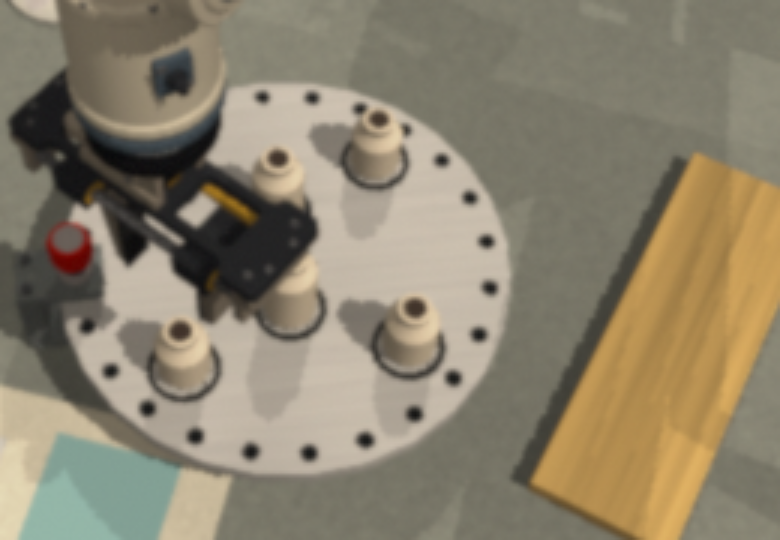

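A stands in its ring (crop 182,360), and all five vases are upright. Now the knob.

Emit:
drive_tool:
  rows:
    - [0.8,0.1,-1.5,0,0,0,0]
    - [0.8,0.2,-4.5,0,0,0,0]
    - [0.8,0.4,-8,0,0,0,0]
    - [0.8,0.5,-10.5,0,0,0,0]
    - [0.8,0.5,-11.1,0.5,0,0,0]
    - [0.8,0.5,-11.17,3,0,0,0]
    - [0.8,0.5,-11.17,6,0,0,0]
    - [0.8,0.5,-11.17,8.5,0,0,0]
    - [0.8,0.5,-11.17,9.6,0,0,0]
    - [0.8,0.5,-11.17,9.7,0,0,0]
    - [0.8,0.5,-11.17,9.7,0,0,0]

```text
time_s: 25.4
position: [0.665, -0.1462, 0.0967]
ee_rot: [0.41, 3.113, -0.0]
wrist_force: [-0.2, 0.8, -0.2]
finger_gap: 0.0736
grip_force: 0.0
```

Emit:
drive_tool:
  rows:
    - [0.1,0,0,0,0,0,0]
    - [0.1,0,0,0,0,0,0]
    - [0.1,0,0,0,0,0,0]
    - [0.1,0,0,0,0,0,0]
    - [0.1,0,0,0,0,0,0]
    - [0.1,0,0,0,0,0,0]
    - [0.1,0,0,0,0,0,0]
    - [0.1,0,0,0,0,0,0]
  squeeze: 45

```text
time_s: 26.4
position: [0.6643, -0.1464, 0.0959]
ee_rot: [-0.41, -3.115, 0.0]
wrist_force: [-1.3, -1.9, 1.5]
finger_gap: 0.0314
grip_force: 45.0
```

Held centrally. Pulling up slowly, slightly past the 15 mm.

Emit:
drive_tool:
  rows:
    - [0.1,0,0,-0.2,0,0,0]
    - [0.1,0,0,-0.4,0,0,0]
    - [0.1,0,0,-0.6,0,0,0]
    - [0.1,0,0,-0.8,0,0,0]
    - [0.1,0,0,-1.0,0,0,0]
    - [0.1,0,0,-1.2,0,0,0]
    - [0.1,0,0,-1.4,0,0,0]
    - [0.1,0,0,-1.5,0,0,0]
    - [0.1,0,0,-1.5,0,0,0]
    - [0.1,0,0,-1.5,0,0,0]
  squeeze: 60

```text
time_s: 27.65
position: [0.6642, -0.1463, 0.1104]
ee_rot: [-0.41, -3.115, 0.0]
wrist_force: [4.6, -4.1, -11.9]
finger_gap: 0.0308
grip_force: 60.0
```

Emit:
drive_tool:
  rows:
    - [0.1,0,0,-0.05,0,0,0]
    - [0.1,0,0,-0.1,0,0,0]
    - [0.1,0,0,-0.1,0,0,0]
    - [0.1,0,0,-0.1,0,0,0]

```text
time_s: 28.15
position: [0.6642, -0.1463, 0.1111]
ee_rot: [-0.41, -3.114, 0.0]
wrist_force: [5.9, -4.6, -14.6]
finger_gap: 0.0312
grip_force: 60.0
```

```bash
python3 d.py
python3 - <<'E'
from h import *
a=viewer.snapshot("scene")[140:320,180:440,::-1]
cv2.imwrite("pics/s6z.png",cv2.resize(a,None,fx=3,fy=3))
E
```

```text
t 28.15 p [ 0.6642 -0.1463  0.1111] x [-0.966  0.259  0.   ] y [ 0.259  0.966 -0.   ] z [-0. -0. -1.] gap 0.0312 grip 59.9938040971756 F [  5.86  -4.64 -14.64]
```

View pics/s6z.png

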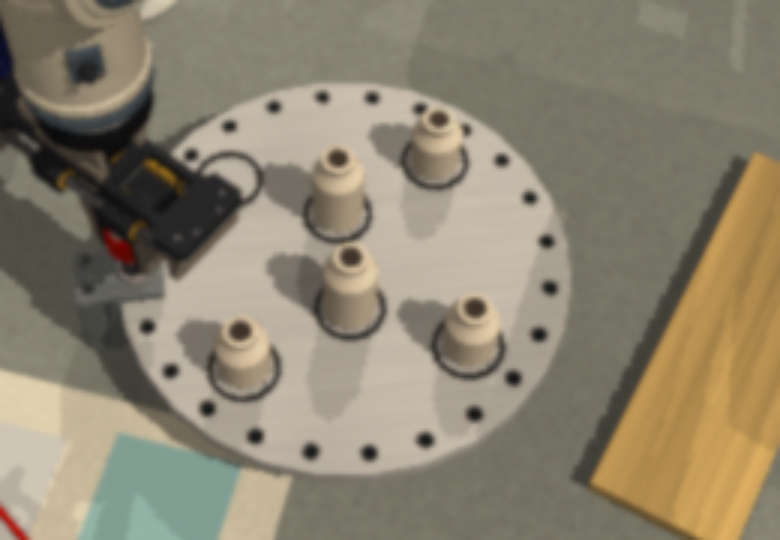

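All five vases stand in their rings, and the fingers hold the knob at about (crop 118,240). The tool has risen 15.2 mm and the force climbs sharply at the stop, so the plunger is fully up.

```bash
python3 -c "
from workcell import finish_job
print(finish_job())"
```

```text
the job is handed in; nothing more can be done
None
```

I placed all three white vases upright in their correct rings and handed the job in with the gripper holding the red knob fully up against its stop; the hand-in returned no verdict.

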